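# Relocate a build plate so that a paused print can resume

### The job

A print was paused and its build plate taken off; put the plate back where it was. Lift it by the half-finished print, lay it gently on the printer's bed just short of the dowels and the end stop, press its back edge home until it bears on both dowels at once, and after that slide it along the dowels until it presses on the tip of the stop screw. Feel for the contacts and press gently, with several newtons, never 20 on a dowel or 15 on the screw; leave the plate lying there, home against both dowels and touching the screw, and do not disturb the other things on the bench.

Things in the scene. Friction and masses are not known exactly. Their poses are not given: they have to be found in the camera images.
- plate: Dark coated aluminium build plate, 150 (x) by 160 (y) by 6 mm, 0.3 to 0.6 kg, flat on the bench at the start. Origin: centre of its underside; x points to its back edge (goes against the dowels), y to its left edge (goes against the stop screw), z up. In its middle stands the half-finished print, stuck fast. Slid on the bed the plate resists with about 1 to 5 N.
- print_top (a point): Middle of the print's rim, 46 mm above the plate's underside at plate x 0, y 0. The print is a white open-topped box, 36 (plate x) by 60 (plate y) mm, walls 4 mm, 40 mm tall above the plate: the handle, best gripped across its 36 mm.
- plate_back_left (a point): Point on the plate's back edge, half way up its thickness, at plate x +75, y +55 mm: it meets the left dowel.
- plate_back_right (a point): The same at plate x +75, y -55 mm: it meets the right dowel. Friction can hold the plate slightly askew, so that one push on the front edge bears on one dowel only; pushing opposite one dowel, then opposite the other, then between them squares it up.
- bed: Printer bed fixed to the bench: flat aluminium deck, 15 mm thick, its top 40 mm above the bench, on a low base with rails. Origin on the bench; x points away from the robot to the dowels, y to the end stop, z up. The deck spans x -55 to +100, y -58 to +117 mm. Base and rail ends in front of the deck reach up to 27 mm above the bench; to the right of it is nothing.
- bed_home (a point): Point on the deck's top, 40 mm above the bench, at bed x 0, y 0, axes as the bed's. When home, the plate's origin lies here, exactly in x, within 5 mm in y as the screw is set, axes alike; its front edge then overhangs the deck by 20 mm and its right edge by 17 to 27 mm, so that a finger can push on those edges.
- dowel_left: Fixed upright steel dowel, 10 mm diameter, standing 18 mm above the deck at bed x +80, y +55 mm. Origin: centre of its foot on the deck.
- dowel_right: The same at bed x +80, y -55 mm.
- end_stop: Steel block 36 by 18 by 20 mm at the deck's left side. Origin: centre of its underside, bed x 0, y +106 mm. An 8 mm stop screw through it points to bed -y, 5.5 mm above the deck. Its tip lies 21 to 31 mm from this origin towards -y: it is set differently each time and is not measured, the plate has to feel for it.
- screwdriver: Bystander: screwdriver on the bench, nearer the robot. Leave alone.
- clip: Bystander: small U-shaped printed clip beyond the plate and bed. Leave alone.
- caliper: Bystander: caliper, 200 mm long, beyond the plate. Leave alone.
- scraper: Bystander: spatula-like scraper, to the right, nearer the robot. Leave alone.
- cup: Bystander: cup 90 mm tall, far left. Leave alone.
- sample: Bystander: printed block 50 mm tall, left, nearer the robot. Leave alone.
- glue: Bystander: jar 90 mm tall, beyond the bed. Leave alone.
There are look-alikes about, which are no part of the job. Leave any blue look-alike of the plate alone.

How it is judged:
By the outcome, as a careful person would: the job done as asked, in the order asked, and still so for the second after the job is handed in, with the robot touching nothing.
It also fails if it takes over 72 s, if anything falls off the work surface, if the arm or the gripper's body presses on something with over 40 N, if the wrist force passes 120 N, or if a joint passes its speed limit or range.

### The arm

A 6-joint arm with a two-finger parallel gripper is mounted at the origin on the work surface. World frame = base frame: x ahead of the robot, y to its left, z up, the work surface at z = 0. Lengths are in m, angles in rad, forces in N, time in s.
With the tool pointing down it reaches from about 0.275 to 0.875 m from the base axis. Payload 12.5 kg.
Tool frame: the origin (TCP) lies on the centre line of the jaws, within the pads' length; the fingertips stand r.finger_overhang ahead of it and the grasp point (between the pads) lies 3 mm ahead of it (r.finger_overhang is the distance from the TCP to the fingertips, in m); z points along the fingers, y is the direction in which the jaws open and shut (so a half turn about z gives the same grasp; the last joint's range is limited). The gripper opens to 85 mm and grips with 20 to 120 N. Pads are 22 mm wide; open, the fingers measure 114 mm over their backs; the gripper's body (76 mm by 85 mm) begins 54 mm behind the grasp point. The pads swing forward as they close: fully open they stand 13 mm farther back than shut.
Start: joints at [-1.2, 0.351, 1.652, -0, 1.139, -0.085], TCP at [0.242, -0.494, 0.253] pointing down, gripper open.
Joint ranges: [-2.75, 2.75], [-0.79, 2.1], [0.01, 2.65], [-1.57, 4.71], [0.07, 3.14], [-2.87, 2.87]. Speed limits (rad/s): [2.22, 2.22, 2.79, 3.14, 3.14, 3.14].

### API

Orientations are given as a unit quaternion [x, y, z, w].
In Python, from cell import r, optics gives the robot as it stands. The module is installed in compiled form; this text tells all that it offers. Calls block until the motion is done:
- r.move_to(position, orientation): joint-space move of the TCP to a pose.
- r.move_linear(position, rot=None, vel=0.15): straight line of the TCP; rot=None keeps the orientation; vel is the mean speed in m/s.
- r.set_joints(angles): joint-space move.
- r.set_gripper(opening, squeeze=None): opening from 0.0 (shut) to 1.0 (fully open); squeeze is the grip in N (None keeps the last); returns when the fingers have stopped.
- r.sleep(seconds).
- r.inverse_kinematics(position, orientation): joint angles nearest the present ones, or None.
- optics.get_image(name): name is "scene" or "top" or "wrist"; returns a dict with "pixels" (400x640x3 uint8, red, green, blue), "depth" (400x640 float32, m along the optical axis (not along the pixel's ray), 0 where there is no reading), "fx", "fy", "cx", "cy" (pixels), "camera_from_world" (4x4, takes a point from world to camera coordinates); the wrist camera has in their place "mount" (4x4, takes a point from camera to tool coordinates, whose origin is the TCP and whose axes are the flange's). Camera axes: x right, y down, z forward; pixel columns grow to the right and rows downward; lengths in m; the calibration is good to about 2 mm. A picture is of the moment at which its call begins: read the wrist's pose just before it.
A pose or a line that the arm cannot do raises r.PlanningError and nothing moves.
- r.hand_in(): hands the job in, once; it reports no verdict.
Readings, each from a call of its own:
- r.current_t(): time.
- r.current_q(): joint angles.
- r.current_qvel(): joint speeds.
- r.current_effort(): joint torques, N m.
- r.current_tool_pos(): TCP position.
- r.current_ee_rot(): TCP orientation.
- r.current_contact_force(): force on the tool from outside, world axes, zero at the start.
- r.current_torque(): the same for the moment, N m.
- r.current_opening(): opening from 0.0 (shut) to 1.0 (fully open).
Only numpy, scipy, OpenCV 4.12 (cv2) and the standard library are available. Lean on these libraries where they do the work, as an engineer would, in place of code of your own. Each camera call takes 0.05 s, during which the arm holds its last target.

## Working session

There is one attempt and no reset: what is moved stays moved. The work goes in short steps, each a Python script; the robot and the scene stay as the last script left them, time stands still between calls to the robot, and variables do not carry over. Pictures are saved under pics/ and viewed, and the job is handed in when it is done.

```bash
mkdir -p pics; python3 - <<'E'
from cell import r, optics
import cv2, numpy as np
for n in ["scene","top","wrist"]:
    im=optics.get_image(n)
    cv2.imwrite(f"pics/{n}0.png",im["pixels"][:,:,::-1])
    np.savez(f"{n}0.npz",**im)
    print(n,im["fx"],im["cx"],im["cy"]);
    if "camera_from_world" in im: print(im["camera_from_world"])
    else: print(im["mount"])
print(r.current_t(),r.finger_overhang,r.current_ee_rot(),r.current_contact_force(),r.current_opening())
E
```

```text
scene 395.47280635522844 318.46529032843307 198.3862753292154
[[-0.80451242  0.59387051  0.00880758  0.36645941]
 [ 0.44087116  0.60705063 -0.66115214 -0.19815557]
 [-0.39798541 -0.52802211 -0.75020015  1.4178599 ]
 [ 0.          0.          0.          1.        ]]
top 498.0556671814717 315.44264218937394 201.81320361687756
[[ 0.02279806 -0.99970077  0.00886649  0.00370406]
 [-0.99918731 -0.02307944 -0.03304632  0.47892825]
 [ 0.03324106 -0.00810589 -0.99941449  1.40056508]
 [ 0.          0.          0.          1.        ]]
wrist 277.271686835662 319.8429676050594 198.84135185132308
[[ 2.40793723e-04 -9.59395034e-01 -2.82065791e-01  7.14916675e-02]
 [ 9.99999959e-01  1.87285796e-04  2.16660977e-04  1.05408340e-03]
 [-1.55036549e-04 -2.82065832e-01  9.59395040e-01 -1.21008930e-01]
 [ 0.00000000e+00  0.00000000e+00  0.00000000e+00  1.00000000e+00]]
0.15 0.022 [ 9.74132122e-01  2.25978812e-01 -4.31922944e-05 -4.28811998e-04] [-0.64492638  0.15391128  0.77462199] 0.9991590806346347
```

View pics/top0.png

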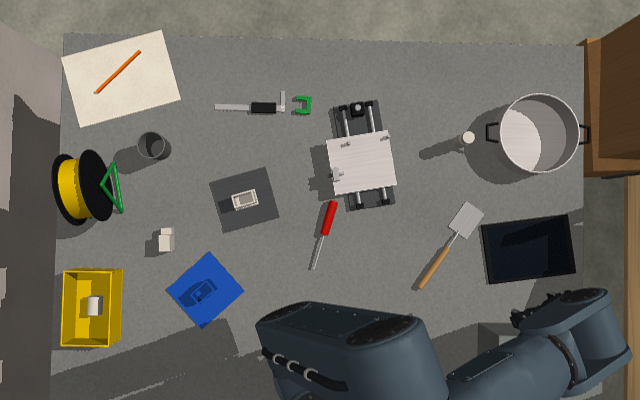

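View pics/scene0.png

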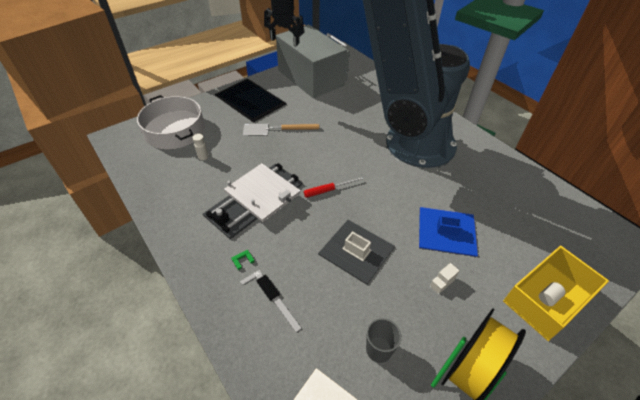

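The top view shows the dark plate with the white box print at about (244,200), the blue look-alike at (205,290), and the bed at (361,163). The black tray at (528,249) has no print. The plate meant is therefore the grey-black one at (244,200). Next I'll enlarge it.

```bash
python3 - <<'E'
import cv2
im=cv2.imread("pics/top0.png")
cv2.imwrite("pics/c_plate.png",cv2.resize(im[155:245,195:295],None,fx=6,fy=6,interpolation=cv2.INTER_CUBIC))
cv2.imwrite("pics/c_bed.png",cv2.resize(im[120:210,310:410],None,fx=6,fy=6,interpolation=cv2.INTER_CUBIC))
E
```

```text
(no output)
```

View pics/c_plate.png

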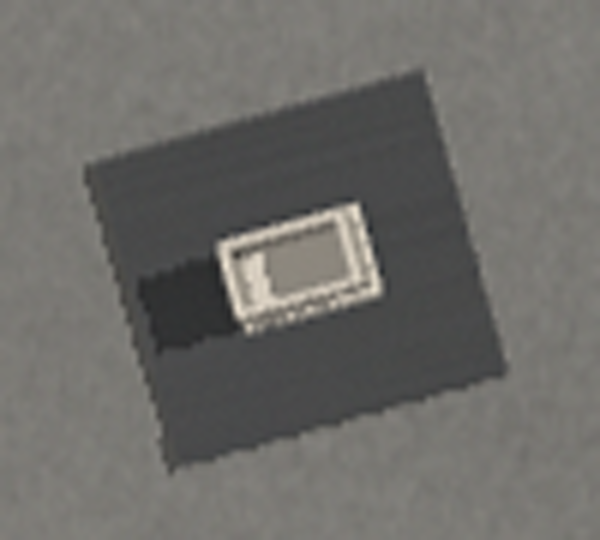

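View pics/c_bed.png

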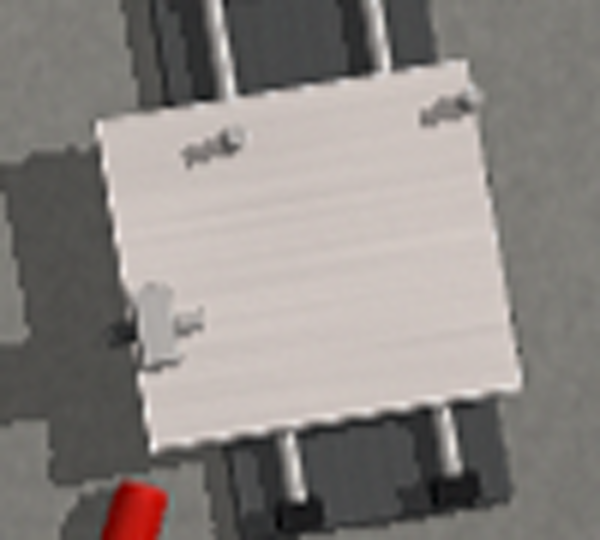

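```bash
cat > h.py <<'E'
import numpy as np, cv2
from scipy.spatial.transform import Rotation as R
def cam_world(im):  # fixed cams: world_from_cam
    return np.linalg.inv(im["camera_from_world"])
def wrist_T(pos,rot,mount):
    T=np.eye(4);T[:3,:3]=R.from_quat(rot).as_matrix();T[:3,3]=pos
    return T@mount
def pix(im,T,uv,z):
    uv=np.atleast_2d(np.array(uv,float))
    d=np.c_[(uv[:,0]-im["cx"])/im["fx"],(uv[:,1]-im["cy"])/im["fy"],np.ones(len(uv))]@T[:3,:3].T
    o=T[:3,3]; return o+d*((z-o[2])/d[:,2])[:,None]
def cloud(im,T):
    v,u=np.mgrid[0:400,0:640];z=im["depth"]
    p=np.stack([(u-im["cx"])/im["fx"]*z,(v-im["cy"])/im["fy"]*z,z],-1)
    return p@T[:3,:3].T+T[:3,3]
E
python3 - <<'E'
from h import *
im=np.load("top0.npz"); T=cam_world(im)
f=lambda c,o:(np.array(c,float)+.5)/6-.5+np.array(o)
for nm,c,o,z in [("plate",[(86,165),(424,70),(507,373),(170,472)],(195,155),.006),("deck",[(98,122),(466,62),(522,388),(153,450)],(310,120),.04),("rim",[(217,240),(359,203),(382,293),(245,333)],(195,155),.046)]:
    P=pix(im,T,f(c,o),z); print(nm,P.round(4).tolist(),"c",P.mean(0).round(4))
    e=np.roll(P,-1,0)-P; print(np.linalg.norm(e,axis=1).round(4),np.degrees(np.arctan2(e[:,1],e[:,0])).round(2))
    uv=f(np.mean(c,0),o).astype(int); print("z",cloud(im,T)[uv[1]-2:uv[1]+3,uv[0]-2:uv[0]+3,2].mean())
C=cloud(im,T)
H=((C[...,2]>.03)&(C[...,2]<.05)).astype(np.uint8)
H[:, :300]=0;H[:,420:]=0;H[220:]=0
cnt=max(cv2.findContours(H,0,1)[0],key=cv2.contourArea);print(cv2.minAreaRect(cnt))
E
```

```text
plate [[0.5277, 0.3174, 0.006], [0.5764, 0.1593, 0.006], [0.4342, 0.1165, 0.006], [0.384, 0.2736, 0.006]] c [0.4806 0.2167 0.006 ]
[0.1654 0.1485 0.1649 0.1501] [ -72.88 -163.25  107.69   16.93]
z 0.010794179609147036
deck [[0.6502, -0.0102, 0.04], [0.6822, -0.1801, 0.04], [0.5315, -0.2087, 0.04], [0.4989, -0.0389, 0.04]] c [ 0.5907 -0.1095  0.04  ]
[0.1729 0.1534 0.1729 0.1539] [ -79.32 -169.25  100.87   10.75]
z 0.04144315617865571
rim [[0.492, 0.2482, 0.046], [0.5104, 0.1837, 0.046], [0.4694, 0.172, 0.046], [0.4497, 0.2342, 0.046]] c [0.4804 0.2095 0.046 ]
[0.0671 0.0426 0.0652 0.0446] [ -74.01 -164.17  107.64   18.32]
z 0.010794179609147036
((360.8243103027344, 161.94595336914062), (55.73126220703125, 63.458011627197266), 80.53767395019531)
```

```bash
cat >> h.py <<'E'
def down(yaw_y):  # tool pointing down, tool y along world yaw (deg)
    a=np.radians(yaw_y); c,s=np.cos(a),np.sin(a)
    M=np.array([[-s,c,0],[c,s,0],[0,0,-1.]]).T
    return R.from_matrix(M).as_quat()
def down(yaw_y):
    a=np.radians(yaw_y); c,s=np.cos(a),np.sin(a)
    y=np.array([c,s,0]);z=np.array([0,0,-1.]);x=np.cross(y,z)
    return R.from_matrix(np.stack([x,y,z],1)).as_quat()
def snap(r,optics,n):
    p,q=r.current_tool_pos(),r.current_ee_rot()
    im=optics.get_image("wrist"); im["T"]=wrist_T(p,q,im["mount"])
    np.savez(n+".npz",**im); cv2.imwrite(f"pics/{n}.png",im["pixels"][:,:,::-1]); return im
E
python3 - <<'E'
from cell import r,optics
from h import *
r.move_to([0.59,-0.15,0.20],down(10.7))
print(r.current_q(),r.current_t())
snap(r,optics,"wbed1"); print(r.current_contact_force())
r.move_to([0.48,0.21,0.17],down(17))
print(r.current_q(),r.current_t())
snap(r,optics,"wpl1"); print(r.current_contact_force())
E
```

```text
[-3.26966104e-01  5.12131101e-01  1.54449780e+00 -1.95418711e-04
  1.08473384e+00 -5.11969667e-01] 1.9417
[-0.23050884 -0.31865711  0.55005702]
[ 3.21978535e-01  4.09407838e-01  1.79720734e+00 -1.93853212e-04
  9.34546889e-01  2.64297573e-02] 3.4
[ 0.67911505 -0.07101768 -0.08290563]
```

View pics/wbed1.png

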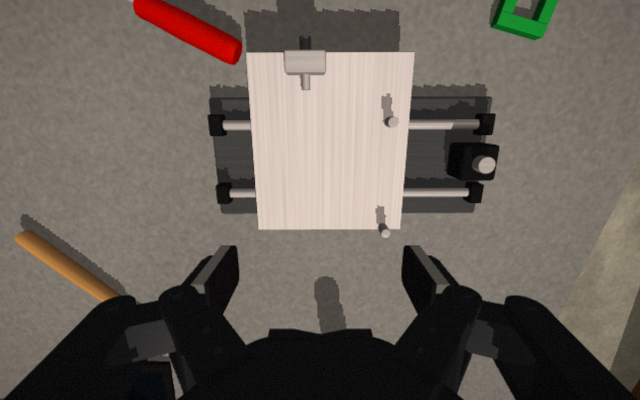

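View pics/wpl1.png

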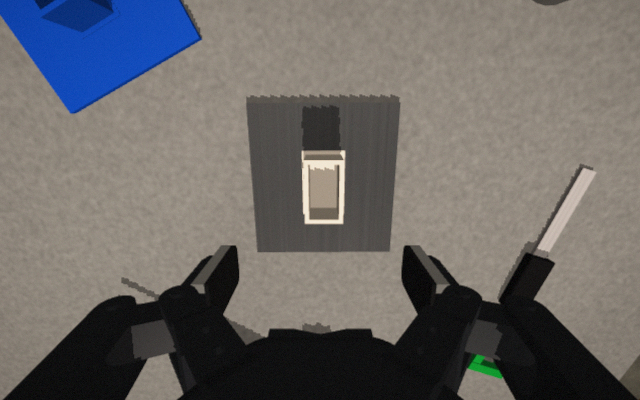

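Wrist views: in the first, the deck has corners at about (247,52), (413,52), (401,229) and (258,229), the end stop at (305,62), and the dowels at (392,121) and (385,231). In the second, the plate has corners at (247,97), (399,97), (390,251) and (258,251), with the print rim centred at (323,187). Enlarging both.

```bash
python3 - <<'E'
import cv2
im=cv2.imread("pics/wbed1.png")
cv2.imwrite("pics/e_bed.png",cv2.resize(im[35:245,235:425],None,fx=2.8,fy=2.8,interpolation=cv2.INTER_CUBIC)) 
cv2.imwrite("pics/e_dow.png",cv2.resize(im[80:250,360:430],None,fx=3.5,fy=3.5,interpolation=cv2.INTER_CUBIC))
cv2.imwrite("pics/e_stop.png",cv2.resize(im[30:110,240:360],None,fx=6,fy=6,interpolation=cv2.INTER_CUBIC))
im=cv2.imread("pics/wpl1.png")
cv2.imwrite("pics/e_pl.png",cv2.resize(im[85:265,235:410],None,fx=3.3,fy=3.3,interpolation=cv2.INTER_CUBIC))
E
```

```text
(no output)
```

View pics/e_bed.png

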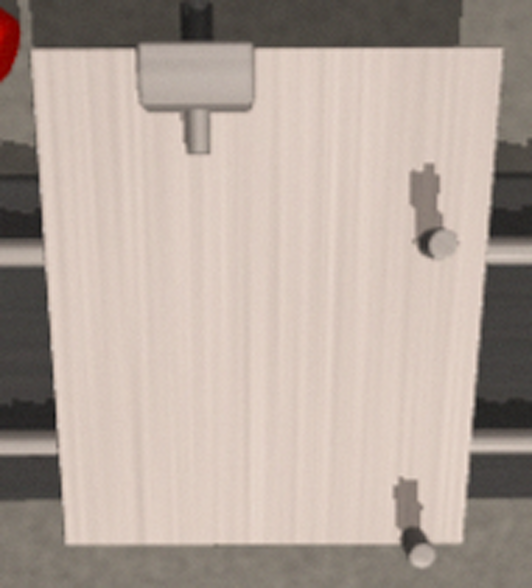

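View pics/e_dow.png

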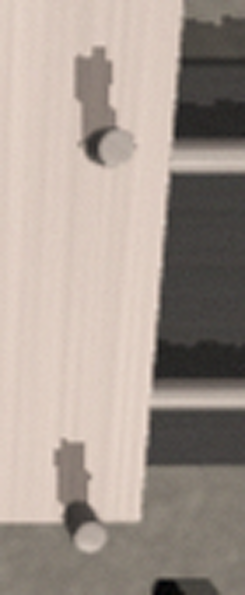

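View pics/e_stop.png

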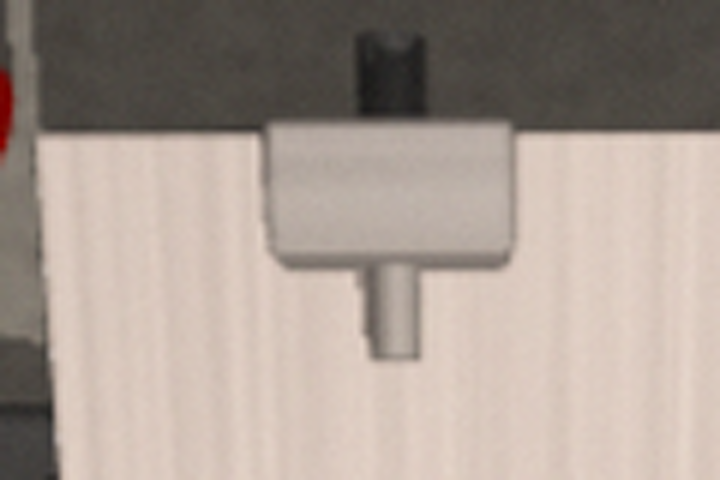

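View pics/e_pl.png

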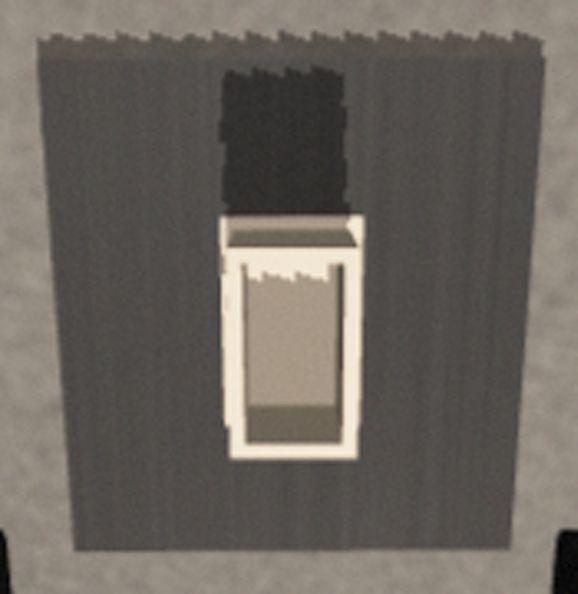

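```bash
python3 - <<'E'
from h import *
def g(c,s,o): return (np.array(c,float)+.5)/s-.5+np.array(o)
def rep(nm,P):
    print(nm,P.round(4).tolist(),"c",P.mean(0).round(4)); e=np.roll(P,-1,0)-P
    print(np.linalg.norm(e,axis=1).round(4),np.degrees(np.arctan2(e[:,1],e[:,0])).round(2))
b=np.load("wbed1.npz"); p=np.load("wpl1.npz")
D=pix(b,b["T"],g([(33,48),(503,48),(465,543),(66,544)],2.8,(235,35)),.04); rep("deck",D)
W=pix(b,b["T"],g([(441,243),(423,555)],2.8,(235,35)),.058); rep("dowels",W)
S=pix(b,b["T"],g([(397,358)],6,(240,30)),.0465)[0]
rep("plate",pix(p,p["T"],g([(39,60),(545,60),(511,549),(74,549)],3.3,(235,85)),.006))
rep("rim",pix(p,p["T"],g([(222,248),(361,248),(358,458),(229,458)],3.3,(235,85)),.046))
# bed frame from dowels + deck
e=W[0]-W[1]; yaw=np.arctan2(e[1],e[0])-np.pi/2; print("yaw dow",np.degrees(yaw))
for nm,c,off in [("dow",W.mean(0),(.08,0)),("deck",D.mean(0),(.0225,.0295))]:
    c_,s_=np.cos(yaw),np.sin(yaw); h=c[:2]-np.array([[c_,-s_],[s_,c_]])@off; print(nm,"home",h, "screw tip bed",np.array([[c_,s_],[-s_,c_]])@(S[:2]-h))
for n,im in (("b",b),("p",p)):
    C=cloud(im,im["T"])
    print(n,"z",C[150:160,300:310,2].mean() if n=="b" else C[150:160,270:280,2].mean())
C=cloud(b,b["T"]); H=((abs(C[...,2]-.04)<.006)&(abs(C[...,0]-.59)<.13)&(abs(C[...,1]+.11)<.13)).astype(np.uint8)
cnt=max(cv2.findContours(H,0,1)[0],key=cv2.contourArea)[:,0]
X=C[cnt[:,1],cnt[:,0],:2].astype(np.float32);print("deck rect",cv2.minAreaRect(X))
C=cloud(p,p["T"]);print("clip",C[365,485])
E
```

```text
deck [[0.5004, -0.0375, 0.04], [0.6512, -0.0092, 0.04], [0.6852, -0.1799, 0.04], [0.5323, -0.2089, 0.04]] c [ 0.5923 -0.1089  0.04  ]
[0.1535 0.1741 0.1556 0.1744] [  10.63  -78.74 -169.24  100.56]
dowels [[0.6425, -0.073, 0.058], [0.6644, -0.181, 0.058]] c [ 0.6535 -0.127   0.058 ]
[0.1102 0.1102] [-78.58 101.42]
plate [[0.3879, 0.2689, 0.006], [0.5306, 0.3124, 0.006], [0.5782, 0.1606, 0.006], [0.4344, 0.1168, 0.006]] c [0.4828 0.2147 0.006 ]
[0.1491 0.1591 0.1503 0.1591] [  16.96  -72.58 -163.08  107.  ]
rim [[0.4554, 0.2377, 0.046], [0.4911, 0.2486, 0.046], [0.5092, 0.1911, 0.046], [0.4739, 0.1803, 0.046]] c [0.4824 0.2144 0.046 ]
[0.0373 0.0603 0.037  0.0603] [  16.95  -72.45 -163.07  107.81]
yaw dow 11.41534839845062
dow home [ 0.57503446 -0.1428201 ] screw tip bed [0.00123425 0.08474658]
deck home [ 0.57605617 -0.14225101] screw tip bed [0.00012012 0.08439097]
b z 0.04021573081284441
p z 0.006356569966474576
deck rect ((0.591128945350647, -0.10856921970844269), (0.1552521139383316, 0.1749316304922104), 10.782736778259277)
clip [0.74917162 0.04897601 0.01279835]
```

```bash
python3 - <<'E'
from cell import r,optics
from h import *
q=down(17.0)
r.move_linear([0.4826,0.2145,0.05],q,vel=0.12)
r.move_linear([0.4826,0.2145,0.035],q,vel=0.06)
f0=r.current_contact_force();print(f0)
r.set_gripper(0.0,squeeze=50)
print("open",r.current_opening(),r.current_contact_force(),r.current_tool_pos(),r.current_t())
r.move_linear([0.4826,0.2145,0.065],q,vel=0.05)
print(r.current_contact_force(),r.current_torque(),r.current_opening())
r.move_linear([0.4826,0.2145,0.15],q,vel=0.12)
print(r.current_contact_force(),r.current_t())
snap(r,optics,"wlift")
E
```

```text
[-0.23862505  0.50837665  0.68511416]
open 0.41728230667117994 [-0.77905304 -0.3908774   4.51339058] [0.4826891  0.21453792 0.03529066] 5.5167
[ 0.2354264  -0.75345599 -4.55963897] [0.00568527 0.02270382 0.01821385] 0.4133649999624957
[-1.22208528  0.3021238  -5.70517338] 7.125
```

View pics/wlift.png

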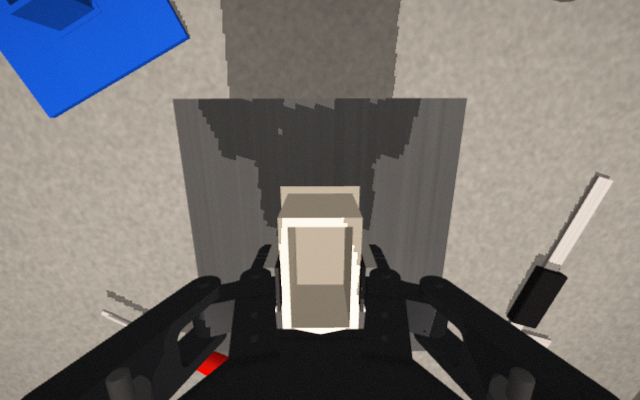

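The plate hangs level in the jaws. Its left edge is at row 98, columns 174–466, and the print is held at (320,270). I'll check its in-hand pose, then carry it over.

```bash
python3 - <<'E'
from h import *
p=np.load("wlift.npz"); C=cloud(p,p["T"])
pts=np.array([C[v,u] for v in range(105,240,5) for u in list(range(190,225,4))+list(range(420,440,4))]); pts=pts[abs(pts[:,2]-.121)<.012]
A=np.c_[pts[:,:2]-[.4826,.2145],np.ones(len(pts))]; s=np.linalg.lstsq(A,pts[:,2],rcond=None)[0]; print(len(pts),"slopes,z",s)
t=np.radians(17);print("plate-x slope mm/150",(s[0]*np.cos(t)+s[1]*np.sin(t))*150,"y mm/160",(-s[0]*np.sin(t)+s[1]*np.cos(t))*160)
L=pix(p,p["T"],[(174,98.5),(466,98.5)],.121);d=L[1]-L[0];print(np.linalg.norm(d),np.degrees(np.arctan2(d[1],d[0])))
m=L.mean(0)[:2]-[.4826,.2145];print("left mid in plate frame",m@[np.cos(t),np.sin(t)],m@[-np.sin(t),np.cos(t)])
E
```

```text
375 slopes,z [-0.00031822 -0.00127979  0.12038639]
plate-x slope mm/150 -0.10177295071392696 y mm/160 -0.180933150011435
0.14810649463858278 17.011129866371586
left mid in plate frame -0.0005660370552975219 0.07981596347732009
```

```bash
cat >> h.py <<'E'
YB=10.85; HOME=np.array([0.5754,-0.1425])
_c,_s=np.cos(np.radians(YB)),np.sin(np.radians(YB)); RB=np.array([[_c,-_s],[_s,_c]])
def bw(x,y,z): return [*(HOME+RB@np.array([x,y])),z]   # bed->world
def wb(p): return RB.T@(np.array(p)[:2]-HOME)
E
python3 - <<'E'
from cell import r,optics
from h import *
q=down(YB)
r.move_to(bw(-.006,-.006,.13),q)
r.move_linear(bw(-.006,-.006,.082),q,vel=.08)
r.sleep(.1); f0=np.mean([r.current_contact_force() for _ in range(3)],0); print("f0",f0,r.current_t())
z=.082
while z>.071:
    z-=.0006; r.move_linear(bw(-.006,-.006,z),q,vel=.012)
    f=np.array(r.current_contact_force())
    if f[2]-f0[2]>2.5: r.sleep(.05);f=np.array(r.current_contact_force()); 
    if f[2]-f0[2]>2.5: break
print(z,f,f-f0,r.current_torque(),r.current_t(),r.current_tool_pos())
snap(r,optics,"wlay")
E
```

```text
f0 [ 0.1593293  -0.36620448 -5.02319706] 9.425
0.07479999999999996 [-4.04364202  1.06701221  5.99543847] [-4.20297132  1.4332167  11.01863553] [0.22206774 0.71950789 0.01948545] 12.475 [ 0.57065072 -0.14950866  0.07531369]
```

View pics/wlay.png

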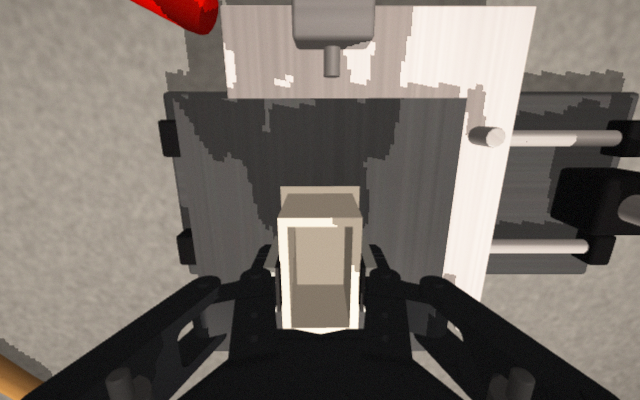

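```bash
python3 - <<'E'
from cell import r,optics
from h import *
q=down(YB)
r.set_gripper(0.85); print(r.current_opening(),r.current_contact_force(),r.current_t())
r.move_linear(bw(-.006,-.006,.12),q,vel=.1)
r.move_to(bw(0,-.03,.19),q); print(r.current_contact_force(),r.current_t())
snap(r,optics,"wrel")
E
```

```text
0.8486248040131577 [-0.68590804 -0.1893575  -0.88793932] 12.975
[-0.9038376   1.8289666  -0.16122509] 13.975
```

View pics/wrel.png

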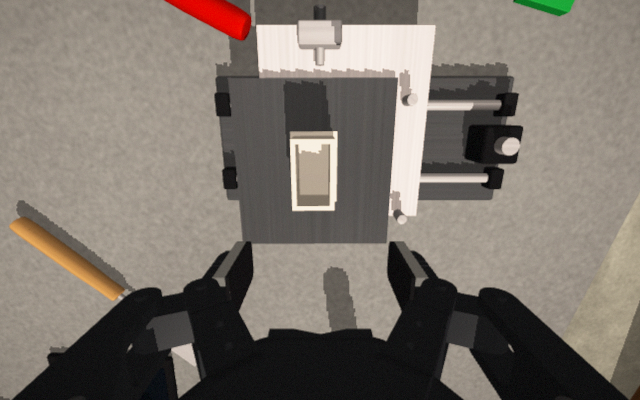

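```bash
cat >> h.py <<'E'
def force(r,n=5,dt=.008):
    F=[]
    for _ in range(n): F.append(r.current_contact_force()); r.sleep(dt)
    return np.mean(F,0)
def push(r,p0,d,q,travel,stop,f0,fine=3.0,coarse=.0008,step=.0003,log=True,vel=.015):
    """step from bed point p0=(x,y,z) along bed dir d until reaction along -d exceeds stop N"""
    d=np.array(d,float);d/=np.linalg.norm(d);dw=RB@d; s=0;L=[];fo=0
    while s<travel:
        s+=coarse if fo<fine else step
        r.move_linear(bw(p0[0]+d[0]*s,p0[1]+d[1]*s,p0[2]),q,vel=vel)
        fo=-(force(r,2,.006)-f0)[:2]@dw
        if fo>stop*.8: fo=-(force(r,4,.006)-f0)[:2]@dw
        L.append((round(s*1e3,1),round(float(fo),1)))
        if fo>stop: break
    if log: print(L)
    f=force(r,6)-f0; pb=wb(r.current_tool_pos()); print("end s",s,"F bed",RB.T@f[:2],"Fz",f[2],"tcp bed",pb,"t",r.current_t())
    return s,pb
E
python3 - <<'E'
from h import *
p=np.load("wrel.npz"); C=cloud(p,p["T"])
B=(C[...,:2]-HOME)@RB; m=(p["pixels"][...,0]>140)&(p["pixels"][...,1]<60)&(C[...,2]<.1)
print("screwdriver bed x",B[m][:,0].min(),B[m][:,0].max(),"y",B[m][:,1].min(),B[m][:,1].max(),"z",C[m][:,2].max())
def g(c): return pix(p,p["T"],[c],.046)[0]
for c in [(242,243),(387,243),(397,77),(231,77)]: print(c,wb(g(c)))
S=pix(p,p["T"],[(320,65)],.0465)[0];print("tip",wb(S))
E
python3 - <<'E'
from cell import r,optics
from h import *
q=down(YB)
r.set_gripper(0.0,squeeze=30)
r.move_to(bw(-.118,-.003,.12),q)
r.move_linear(bw(-.112,-.003,.058),q,vel=.1)
r.sleep(.1)
for i in range(4): print(r.current_contact_force()); r.sleep(.01)
print(r.current_t(),r.current_opening(),wb(r.current_tool_pos()),r.current_tool_pos()[2])
snap(r,optics,"wfront")
E
```

```text
screwdriver bed x -0.1431288958972365 -0.0654057861900982 y 0.11172635462276458 0.14427859603799273 z 0.027989477417869113
(242, 243) [-0.08122547 -0.0857795 ]
(387, 243) [ 0.07041836 -0.08589006]
(397, 77) [0.06829986 0.07439566]
(231, 77) [-0.07817344  0.07440891]
tip [0.00033599 0.08398364]
[ 0.66959575 -0.10760424  0.13896767]
[ 0.44411906  0.95186224 -0.37387061]
[ 0.09850215  0.98661782 -0.12988432]
[ 0.31468352 -0.31989761  0.55757533]
16.2333 0.0016915044890277184 [-0.1116871  -0.00325089] 0.05862162265432251
```

View pics/wfront.png

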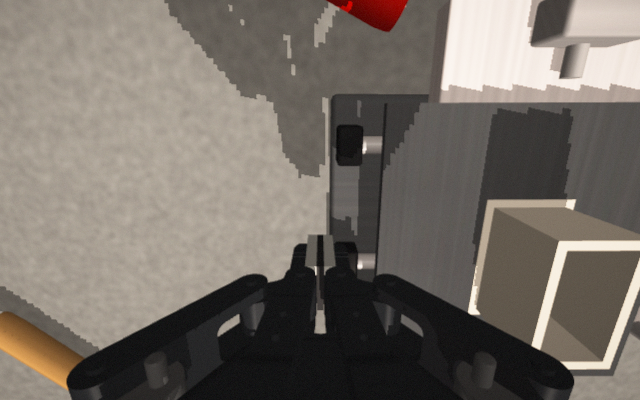

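```bash
python3 - <<'E'
from h import *
p=np.load("wfront.npz"); C=cloud(p,p["T"])
for uv in [(560,380),(540,370),(485,370),(385,285),(440,310),(345,250),(335,260),(345,285),(320,320)]:
    P=C[uv[1],uv[0]]; print(uv,wb(P)-[-.1117,-.00325],P[2]-.0586, p["depth"][uv[1],uv[0]])
E
```

```text
(560, 380) [0.05736717 0.01048861] 0.06973380051887147 0.06632428
(540, 370) [0.05315684 0.01215104] 0.06848471470219132 0.0670449
(485, 370) [0.04265826 0.00804311] 0.06479026789323318 0.07173567
(385, 285) [0.02386252 0.0117459 ] 0.03248317904948603 0.10164208
(440, 310) [0.03908281 0.01054601] 0.044707607429373686 0.090281375
(345, 250) [0.01286638 0.00576116] -0.0072002136719520465 0.14137863
(335, 260) [0.0071627  0.00619021] 0.0038757286884777836 0.13062613
(345, 285) [0.00937452 0.0106383 ] 0.03080596786156202 0.1035423
(320, 320) [ 0.00025624 -0.07982946] -0.05818747454447544 0.2145028
```

```bash
python3 - <<'E'
from cell import r,optics
from h import *
q=down(YB)
f0=force(r,12,.01); print("f0",f0)
r.move_linear(bw(-.098,-.003,.058),q,vel=.05)
print((force(r,4)-f0))
push(r,(-.098,-.003,.058),(1,0),q,.016,8,f0,vel=.02)
E
```

```text
f0 [ 0.15351746 -0.25667772  0.16690781]
[-0.31429606  0.40365123  0.27983514]
[(0.8, -0.0), (1.6, -0.1), (2.4, -0.4), (3.2, 0.2), (4.0, -0.3), (4.8, 3.2), (5.1, 3.5), (5.4, 3.8), (5.7, 3.5), (6.0, 2.9), (6.8, 2.4), (7.6, 1.8), (8.4, 2.4), (9.2, 2.5), (10.0, 4.6), (10.3, 5.8), (10.6, 6.4), (10.9, 7.4), (11.2, 8.9)]
end s 0.011200000000000002 F bed [-9.0997712   0.58176491] Fz 2.9225954086129184 tcp bed [-0.08770492 -0.00271239] t 22.0667
```

```bash
python3 - <<'E'
from cell import r,optics
from h import *
q=down(YB)
for y in (.05,-.055,-.003):
    x,yc=wb(r.current_tool_pos()); r.move_linear(bw(-.094,yc,.058),q,vel=.08)
    r.move_linear(bw(-.094,y,.058),q,vel=.15)
    f0=force(r,10,.01); print("y",y,"f0",f0)
    r.move_linear(bw(-.0905,y,.058),q,vel=.05)
    push(r,(-.0905,y,.058),(1,0),q,.012,8.5 if abs(y)>.02 else 10,f0,fine=1.5,coarse=.0006,vel=.02)
E
```

```text
y 0.05 f0 [ 0.16262345 -0.29632908  0.21715325]
[(0.6, 0.0), (1.2, 0.2), (1.8, 0.5), (2.4, 2.2), (2.7, 4.1), (3.0, 5.0), (3.3, 6.4), (3.6, 7.7), (3.9, 8.5)]
end s 0.0038999999999999994 F bed [-8.5274842   1.34567675] Fz 3.733134657621111 tcp bed [-0.08755398  0.05034299] t 25.6667
y -0.055 f0 [ 0.10458435 -0.10789312 -0.00317985]
[(0.6, -0.3), (1.2, 0.4), (1.8, 0.3), (2.4, 1.4), (3.0, 4.4), (3.3, 6.2), (3.6, 8.1), (3.9, 8.7)]
end s 0.0038999999999999994 F bed [-8.76142012 -2.07849548] Fz 2.8542067277178456 tcp bed [-0.08754347 -0.0549108 ] t 29.35
y -0.003 f0 [-0.00639367 -0.02817609  0.16111515]
[(0.6, 0.3), (1.2, -0.1), (1.8, -0.5), (2.4, 0.6), (3.0, 3.5), (3.3, 6.1), (3.6, 7.1), (3.9, 8.3), (4.2, 9.8), (4.5, 11.1)]
end s 0.0045 F bed [-11.27681194  -2.12421316] Fz 4.092364685168931 tcp bed [-0.0873742  -0.00278173] t 33.25
```

All four contacts came at the same TCP bed x (about −0.088), so the back edge is square on both dowels. Next I go round to the right edge and push towards the screw.

```bash
python3 - <<'E'
from cell import r,optics
from h import *
q=down(YB)
r.move_linear(bw(-.105,-.003,.058),q,vel=.1)
snap(r,optics,"wsq")
r.move_linear(bw(-.11,-.118,.058),q,vel=.2)
r.move_linear(bw(0.001,-.118,.058),q,vel=.2)
r.sleep(.15); f0=force(r,12,.01); print("f0",f0,r.current_t())
r.move_linear(bw(0.001,-.102,.058),q,vel=.06); print(RB.T@(force(r,4)-f0)[:2])
push(r,(.001,-.102,.058),(.06,1),q,.010,4.5,f0,fine=1.5,coarse=.0008,vel=.025)
E
```

```text
f0 [ 0.01158399 -0.06401108  0.36733124] 35.325
[ 0.01072036 -0.27908621]
[(0.8, 0.1), (1.6, 0.2), (2.4, 0.0), (3.2, -0.3), (4.0, -0.1), (4.8, 0.7), (5.6, -0.4), (6.4, 0.3), (7.2, 1.9), (7.5, 3.6), (7.8, 3.6), (8.1, 4.0), (8.4, 3.8), (8.7, 4.5), (9.0, 4.4), (9.3, 4.5), (9.6, 4.4), (9.9, 4.9)]
end s 0.0099 F bed [-2.52944666 -4.61617706] Fz 0.12019166039650503 tcp bed [ 0.00152933 -0.09217811] t 40.925
```

View pics/wsq.png

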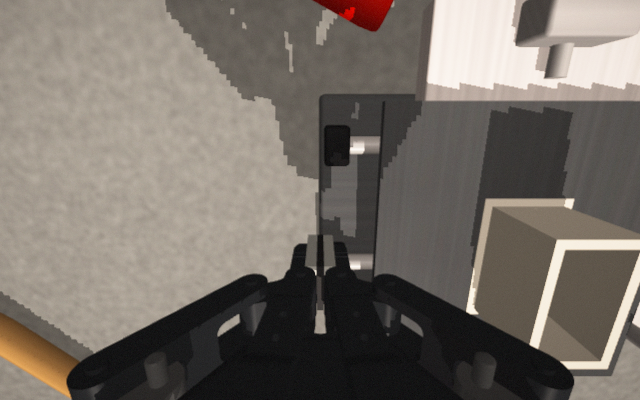

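```bash
python3 - <<'E'
from cell import r,optics
from h import *
q=down(YB); f0=np.array([0.0116,-.064,.367])
push(r,(.0016,-.0921,.058),(0,1),q,.014,10,f0,fine=6.2,coarse=.0006,step=.0003,vel=.02)
E
```

```text
[(0.6, 3.9), (1.2, 4.6), (1.8, 4.4), (2.4, 4.4), (3.0, 4.4), (3.6, 4.0), (4.2, 4.2), (4.8, 4.6), (5.4, 3.8), (6.0, 4.2), (6.6, 4.0), (7.2, 6.6), (7.5, 8.4), (7.8, 9.8), (8.1, 11.4)]
end s 0.0081 F bed [ -2.71321336 -11.30148189] Fz -2.68458351209563 tcp bed [ 0.00154154 -0.08518108] t 45.075
```

```bash
python3 - <<'E'
from cell import r,optics
from h import *
q=down(YB)
r.move_linear(bw(.0016,-.090,.058),q,vel=.03)
r.move_linear(bw(.0016,-.115,.058),q,vel=.12); print(force(r,6),r.current_t())
r.move_linear(bw(.0016,-.115,.10),q,vel=.15)
r.move_to(bw(.02,-.03,.17),q)
snap(r,optics,"wend"); print(r.current_t())
E
python3 - <<'E'
import cv2
im=cv2.imread("pics/wend.png")
cv2.imwrite("pics/e_end.png",cv2.resize(im[0:260,200:460],None,fx=2.2,fy=2.2,interpolation=cv2.INTER_CUBIC))
E
```

```text
[-0.17584896  0.17696588  0.03460869] 45.8333
46.8417
```

View pics/e_end.png

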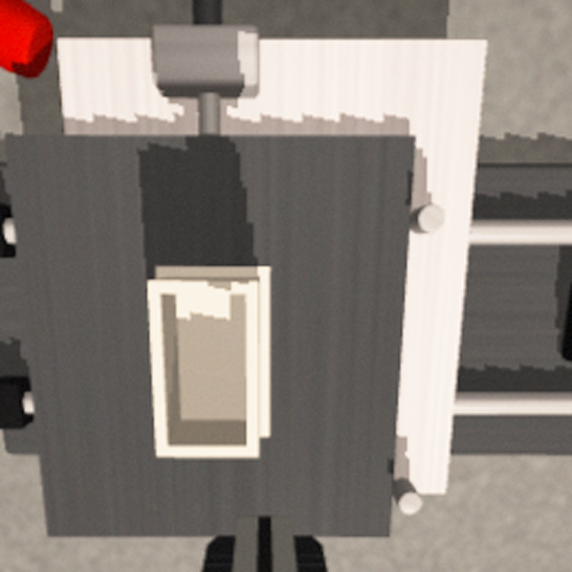

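The crop shows the plate's left edge (row 136) at the screw tip (209,136), and the back edge (413→391) meeting both dowel feet near (413,215) and (395,490). I'll put numbers on that.

```bash
python3 - <<'E'
from h import *
p=np.load("wend.npz")
g=lambda c:(np.array(c,float)+.5)/2.2-.5+np.array([200,0])
P=pix(p,p["T"],g([(5,136),(414,136),(391,535),(47,535)]),.046)
B=np.array([wb(x) for x in P]);print(B.round(4))
e=np.roll(P,-1,0)-P;print(np.linalg.norm(e,axis=1),np.degrees(np.arctan2(e[:,1],e[:,0]))-YB)
W=pix(p,p["T"],g([(430,218),(409,503)]),.058);print("dowel",[wb(w).round(4) for w in W])
d=W[0]-W[1];print("dowel line yaw",np.degrees(np.arctan2(d[1],d[0]))-90-YB)
E
python3 - <<'E'
import cv2
im=cv2.imread("pics/wend.png")
a=cv2.resize(im[80:120,375:415],None,fx=9,fy=9,interpolation=cv2.INTER_CUBIC)
b=cv2.resize(im[205:245,365:405],None,fx=9,fy=9,interpolation=cv2.INTER_CUBIC)
cv2.imwrite("pics/e_end2.png",cv2.hconcat([a,b]))
E
```

```text
[[-0.0748  0.084 ]
 [ 0.0743  0.0842]
 [ 0.0755 -0.0749]
 [-0.0753 -0.0751]]
[0.14913022 0.15909585 0.15076745 0.15910674] [ 7.44769218e-02 -8.95824295e+01 -1.79920857e+02  8.98279644e+01]
dowel [array([0.0793, 0.0553]), array([ 0.0793, -0.0548])]
dowel line yaw -0.007877762755759576
```

View pics/e_end2.png

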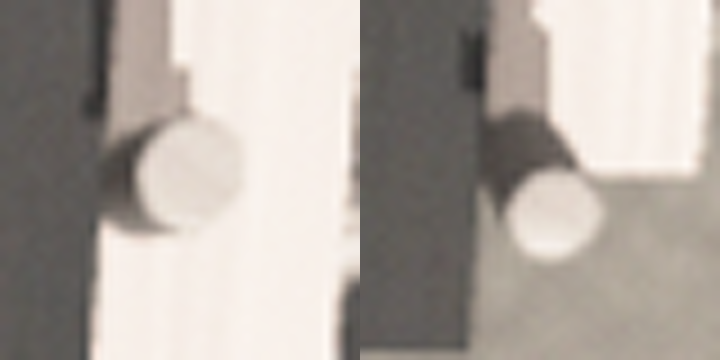

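The picture fits home within about 0.3 mm, which is too coarse to rule out a small gap at the left dowel after the slide. There's time for one gentle centre press on the front edge, which also checks the contact position.

```bash
python3 - <<'E'
from cell import r,optics
from h import *
q=down(YB)
r.move_to(bw(-.112,.012,.12),q)
r.move_linear(bw(-.100,.012,.058),q,vel=.12)
r.sleep(.1); f0=force(r,12,.01)
r.move_linear(bw(-.0905,.012,.058),q,vel=.06)
push(r,(-.0905,.012,.058),(1,0),q,.005,7,f0,fine=1.5,coarse=.0006,vel=.02)
r.move_linear(bw(-.0925,.012,.058),q,vel=.03)
r.move_linear(bw(-.110,.012,.062),q,vel=.12)
r.move_linear(bw(-.112,.012,.12),q,vel=.2)
r.move_to(bw(.02,-.03,.17),q)
snap(r,optics,"wend2"); print(r.current_t(),r.current_contact_force())
E
python3 - <<'E'
import cv2
im=cv2.imread("pics/wend2.png");o=cv2.imread("pics/wend.png")
f=lambda im,a:cv2.resize(im[a[0]:a[0]+40,a[1]:a[1]+40],None,fx=7,fy=7,interpolation=cv2.INTER_CUBIC)
A=[(80,375),(205,365)];A.append((35,275))
cv2.imwrite("pics/e_end3.png",cv2.vconcat([cv2.hconcat([f(i,a) for a in A[:2]]) if 0 else cv2.resize(cv2.hconcat([f(i,a) for a in A]),(780,260)) for i in (o,im)]))
E
```

```text
[(0.6, -0.0), (1.2, -0.4), (1.8, -0.3), (2.4, 0.6), (3.0, 3.5), (3.3, 5.5), (3.6, 6.8), (3.9, 8.6)]
end s 0.0038999999999999994 F bed [-8.94446926 -1.99352553] Fz 2.76982244298801 tcp bed [-0.0875652   0.01210435] t 50.9167
52.7 [-0.48059544 -0.01000824 -0.64300629]
```

View pics/e_end3.png

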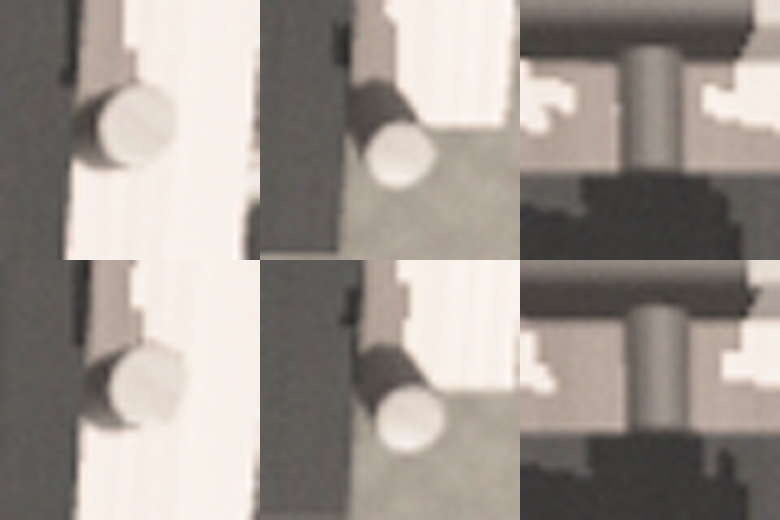

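The force curve and contact position match the earlier ones (TCP bed x −0.0875). Both dowels and the screw tip, at (650,175) and (655,432) in the crops, still meet the plate edges. The robot is clear, so I'm handing in.

```bash
python3 - <<'E'
from cell import r
r.hand_in(); print(r.current_t())
E
```

```text
the job is handed in; nothing more can be done
the job is handed in; nothing more can be done
```

The plate is back on the printer bed, home against both dowels and touching the stop screw, and the job was handed in at about 53 s of the 72 s allowed.

- **Laying it down:** I gripped the plate by the print and laid it about 6 mm short of the dowels and 10 mm short of the screw. It was pressed down with a moment of about 11 N in all, more than the roughly 5 N its weight needed.
- **Dowels:** I pressed the front edge in the middle, opposite the left dowel, opposite the right dowel, then in the middle again. Each press reached 8.5–11 N in total, including about 2.5 N of sliding friction. All the presses ended at the same position to within about 0.3 mm, so the back edge is square on both dowels.
- **Screw:** I slid the plate along the dowels against about 4.2 N of resistance. The force then rose to 11.3 N, so about 7 N bore on the screw, and I backed off.
- **Last checks:** After the slide I made one extra press, not in your order, of about 9 N in total on the middle of the front edge. It met contact at the same position as before. The last pictures show the plate at the screw tip and both dowels. They resolve only about 0.3 mm, so firm contact rests on the forces I felt.
- **One disagreement:** The back edge read 0.4° askew in the picture before that extra press, while the two side edges read within 0.1–0.2°. I took this as reading error because the press positions agreed.

I planned every move clear of the other things on the bench, but I did not take a final overview picture to confirm that none had moved.

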